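# Spring the battery door of a face-down handheld oscilloscope by its hidden release button

### The arm

A 6-joint arm with a two-finger parallel gripper is mounted at the origin on the work surface. World frame = base frame: x ahead of the robot, y to its left, z up, the work surface at z = 0. Lengths are in mm, angles in rad, forces in N, time in s.
With the tool pointing down it reaches from about 275 to 750 mm from the base axis. Payload 10.2 kg.
Tool frame: the origin (TCP) lies between the finger pads; the fingertips stand 17 mm ahead of it and the grasp point (between the pads) lies 2 mm behind it; z points along the fingers, y is the line along which they close (so a half turn about z gives the same grasp; the last joint's range is limited). The gripper opens to 85 mm and grips with 20 to 120 N. Pads are 22 mm wide; open, the fingers measure 114 mm over their backs; the gripper's body (76 mm by 85 mm) begins 54 mm behind the grasp point. The pads swing forward as they close: fully open they stand 13 mm farther back than shut.
Start: joints at [0.902, 0.313, 1.498, -0, 1.331, -0.223], TCP at [226.382, 473.69, 248.294] pointing down, gripper open.
Joint ranges: [-2.94, 2.94], [-0.97, 2.17], [0.19, 2.56], [-1.23, 4.37], [0.02, 3.11], [-2.88, 2.88]. Speed limits (rad/s): [2.39, 2.39, 3.01, 3.14, 3.14, 3.14].

### API

Orientations are given as a unit quaternion [w, x, y, z].
In Python, from rig import * gives the robot as it stands.
- The arm moves only by the tool step_arm, never from a script. Its argument "commands" is text: rows parted by semicolons, each of 7 numbers parted by spaces: the opening, from 0 (shut) to 1 (fully open), then the shift along the tool's x, y, z in cm, then the turn, a rotation vector about the tool's x, y, z in rad. In form: hand x y z rx ry rz; .... A call has 1 to 20 rows; each row is the pose to reach, as a shift and turn from the pose commanded when the call began, along the tool's axes at that moment; what a row does not reach only later rows make up. A row lasts 1/12 s, in which the tool goes at most 41.7 mm and 7.16 degrees, less where a joint would pass 70% of its speed; a pose out of reach is approached as far as the arm can. A call with a gripper value outside its range is refused whole. The fingers move at their own pace and stop on an object; "newtons" is the grip in N (left out, the last holds). Time passes only in rows, so rows that repeat a pose let the fingers close. It gives the time, the measured TCP pose, the force, the opening and the grip force at its end, in the units of the state.
- sense(): the state, without advancing time (a new reading comes with each control period).
- capture(name): name is "scene" or "top"; returns the picture (420x560x3 uint8, red, green, blue); there is no depth.
- camera_model(name): a dict with "mtx" (3x3 intrinsics, pixels), "eye" and "rotation" of the camera in the world. Camera axes: x right, y down, z forward; pixel columns grow to the right and rows downward; lengths in mm; the calibration is good to about 2 mm. A picture is of the moment at which its call begins. camera_model takes no time and is no camera call.
- finish_job(): hands the job in; it is judged then, once.
Trained networks look in the newest picture that a camera, given by its name, has taken for a name from the list of things; names that differ only in an ending like _2 or _b are one class to them, and where a whole thing is asked for, a point or a joint stands for the part that bears it (a point fixed in the world has none). Each returns a list of dicts, best first, with "score" (0 to 1); they miss things now and then, are a little off and sometimes report something else, mostly with a low value. They report only what shows in the picture. A call takes as long as a camera call.
- search_frame(camera, label): "rect" ([centre column, centre row, width, height] in pixels, round what is visible of it).
- trace(camera, label): "mask" (420x560 bool, what is visible of it) and "rect" ([centre column, centre row, width, height] in pixels, round what is visible of it).
- spot_point(camera, label): "xy" ([column, row] in pixels: a listed point, or the origin of a listed thing).
The state is a dict: "time_s": time; "joints": joint angles; "dq": joint speeds; "tau": joint torques, N m; "eef_pos": TCP position; "ee_rot": TCP orientation; "force": force on the tool from outside, world axes, zero at the start; "wrist_torque": the same for the moment, N m; "grip_width": opening from 0.0 (shut) to 1.0 (fully open); "grip_force": force on a finger pad.
Only numpy, scipy, OpenCV 4.12 (cv2) and the standard library are available. Lean on these libraries where they do the work, as an engineer would, in place of code of your own. Each camera call takes 0.05 s, during which the arm holds its last target. There are 200 camera calls.

### The job

The handheld oscilloscope lies on its face on the repair bench and its battery has to come out: its release button is sunk flush somewhere in the plain dark strip beside the battery door. Feel lightly along the strip with shut fingertips until you find it, press it in until the door springs up, then move clear and leave the door standing ajar on its own spring. Only touch and press: do not shift, lift or pry the instrument or its door, and leave everything else on the bench where it is.

Things in the scene. Friction and masses are not known exactly. Their poses are not given: they have to be found in the camera images.
- scope: Grey handheld oscilloscope with teal rubber end caps, 174 (its x) x 264 (its y) x 62 mm, 1.4 kg, loose, face down, level. Origin: centre of its underside; z up. On its back, from -x to +x, all level, 62 mm up: grey rail (x -85 to -68 mm), plain dark strip (-68 to -28), dark battery door (-26 to 66, |y| under 82), grey rail. End caps (|y| over 100 mm) stand 2 mm higher.
- strip_mid (a point): Middle of the plain dark strip, on its surface (scope x -48, y 0, z 62 mm). The strip is flat and rigid, 40 mm (scope x) by 200 mm (scope y). The release button lies on its centre line, centred anywhere up to 33 mm either way along scope y from this point; the place is not measured: feel for it, or look (a shade darker, in a thin black gap).
- release_button (a joint): Travel of the release button in m: 0 out, 0.005 fully in, straight down; spring 1.5 N at first, 5 N at the bottom. About 3.5 mm frees the door. It sits in a well across the strip's whole 40 mm, 50 mm long (scope y); its level pad (38 x 47 mm) lies 2 mm below the strip, so a shut fingertip loses touch there, then finds it springy.
- battery_door (a joint): Angle of the battery door in rad: 0 shut and latched, level with the strip. Hinge along scope y at scope x 66, z 60 mm; the free edge, 92 mm from it and next to the strip, rises and swings away from the strip. Once freed, its spring brings it to about 0.6 within a second and holds it there; it does not latch again.
- door_edge (a point): Middle of the door's free edge, on its upper surface; rises by about 50 mm when the door stands ajar.
- spare_pack: Bystander: black spare battery pack, 136 x 68 x 16 mm, lying beside the oscilloscope's -y end. Origin: centre of its underside.
- tweezers: Bystander: black tweezers lying flat, 136 mm long (own x), 8 mm high, on the -x side of the oscilloscope. Origin: centre of the underside.
- screwdriver: Bystander: red-handled screwdriver lying flat, 150 mm long (own x), on the -x side of the oscilloscope. Origin: on the bench under it, within its length.
- solder_reel: Bystander: blue reel of solder standing on its flange, 54 mm in diameter, 38 mm high, near the +y end. Origin: centre of the underside.
- flux_jar: Bystander: amber jar with black cap, 48 mm in diameter, 45 mm high, near the +y end. Origin: centre of the underside.
- teal_lid: Bystander: light teal round plastic lid, 72 mm in diameter, 14 mm high. Origin: centre of the underside.
- screw_tray: Bystander: aluminium screw tray, 140 x 90 x 22 mm. Origin: centre of the underside.
- board_holder: Bystander: aluminium holder with a green circuit board, 150 x 90 x 16 mm. Origin: centre of the underside.

How it is judged (in metres and radians):
On the way, in this order (a step that is already met when the one before it is completed fails the run):
1. a fingertip presses the release button in (value of joint release_button above 0.0015 m and contact force between the fingers and scope above 0.5 N).
2. the freed battery door springs up (value of joint battery_door above 0.4 rad), for 0.2 s.
At the end, for the whole second after the job is handed in: The battery door stands ajar on its own spring (0.45 to 0.8 rad) and still, the release button has sprung out again, the oscilloscope lies flat within 20 mm of where it was, and the robot is clear of everything (value of joint battery_door between 0.45 and 0.8 rad and velocity of joint battery_door between -0.1 and 0.1 rad/s and value of joint release_button below 0.001 m and distance of scope from where it was at the start of the episode below 0.02 m and angle between scope's own z axis and vertical below 0.03 rad); the robot touches nothing.
It fails at once if the oscilloscope is shoved, lifted or tipped (moved over 20 mm or tilted over 0.1 rad) (distance of scope from where it was at the start of the episode above 0.02 m or angle between scope's own z axis and vertical above 0.1 rad).
It fails at once if a finger bears on the oscilloscope with more than 40 N (contact force between the fingers and scope above 40 N).
It fails at once if the battery door is lifted past where its spring leaves it (over 0.9 rad) (value of joint battery_door above 0.9 rad).
It fails at once if a bystander is moved more than 25 mm (distance of any of spare_pack, tweezers, screwdriver, solder_reel, flux_jar, teal_lid, screw_tray, board_holder from where it was at the start of the episode above 0.025 m).
It also fails if it takes over 54 s, if anything falls off the work surface, if the arm or the gripper's body presses on something with over 40 N, if the wrist force passes 120 N, or if a joint passes its speed limit or range.

## Working session

There is one attempt and no reset: what is moved stays moved. The work goes in short steps, Python scripts to look and compute and a tool call to move; the robot and the scene stay as the last step left them, time stands still between calls to the robot, and variables do not carry over. Pictures are saved under pics/ and viewed, at most 10 in all, crops included, and the job is handed in when it is done.

Besides the shell and the picture viewer there is one more tool, called after "Emit:" by a JSON object that holds its "api" and its "payload", one argument or row to a line. step_arm: Moves the arm, as the interface text tells. Its arguments: {"type":"object","properties":{"commands":{"type":"string"},"newtons":{"type":"number"}},"required":["commands"]}

```bash
mkdir -p pics; cat > h.py <<'E'
from rig import *
import numpy as np, cv2
def ray(cam,uv,z):
    m=camera_model(cam);K=np.array(m["mtx"]);R=np.array(m["rotation"]);e=np.array(m["eye"])
    d=np.linalg.solve(K,[uv[0],uv[1],1.]);d1=R@d
    return e+d1*(z-e[2])/d1[2]
E
python3 - <<'E'
from h import *
a=capture("top");b=capture("scene")
cv2.imwrite("pics/top.png",a[:,:,::-1]);cv2.imwrite("pics/scene.png",b[:,:,::-1])
for n in("top","scene"):
    m=camera_model(n);print(n,np.round(m["eye"]),np.round(m["rotation"],2).tolist(),np.round(m["mtx"]).tolist())
    for l,z in(("strip_mid",62),("door_edge",62),("scope",0),("release_button",60)):
        for r in spot_point(n,l)[:2]: print(l,r["score"],np.round(r["xy"],1),np.round(ray(n,r["xy"],z)))
    for r in trace(n,"scope")[:1]:
        print(r["score"],cv2.minAreaRect(np.argwhere(r["mask"])[:,::-1].astype(np.float32)))
s=sense();print(s["eef_pos"],s["ee_rot"],s["force"],s["time_s"],s["grip_width"])
E
```

```text
top [ 333.  -19. 1320.] [-0.05, 0.71, -0.7, 0.05] [[395.0, 0.0, 284.0], [0.0, 395.0, 209.0], [0.0, 0.0, 1.0]]Traceback (most recent call last):
  File "<stdin>", line 7, in <module>
  File "h.py", line 5, in ray
    d=np.linalg.solve(K,[uv[0],uv[1],1.]);d1=R@d
                                             ~^~
ValueError: matmul: Input operand 1 has a mismatch in its core dimension 0, with gufunc signature (n?,k),(k,m?)->(n?,m?) (size 3 is different from 4)
```

View pics/top.png

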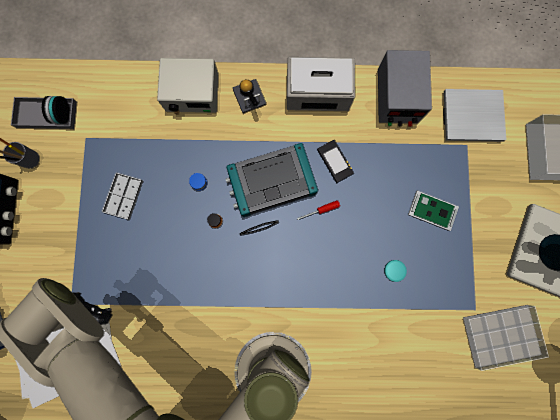

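View pics/scene.png

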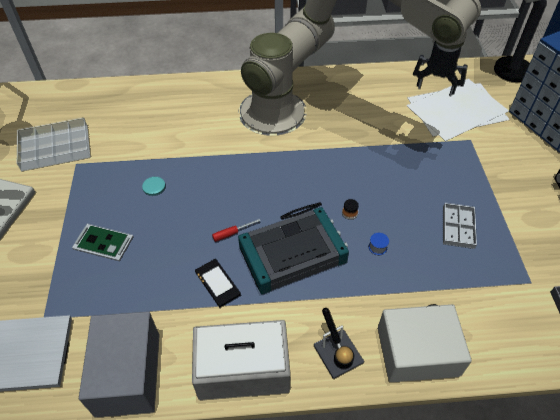

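The top view shows the scope at about (271,180), with its strip on the robot side. The button looks like a darker square near (271,193), and in the scene view near (291,229). The rotation is a quaternion, so I'll fix the helper.

```bash
sed -i 's/R=np.array(m\["rotation"\])/w=m["rotation"];R=Rot.from_quat([w[1],w[2],w[3],w[0]]).as_matrix()/; 2a from scipy.spatial.transform import Rotation as Rot' h.py
python3 - <<'E'
from h import *
for n in("top","scene"):
    im=capture(n)
    for l,z in(("strip_mid",62),("door_edge",62),("scope",0),("release_button",60)):
        try:
            for r in spot_point(n,l)[:2]: print(l,r["score"],np.round(r["xy"],1),np.round(ray(n,r["xy"],z)))
        except Exception as e: print(l,e)
    for r in trace(n,"scope")[:1]:
        print(r["score"],cv2.minAreaRect(np.argwhere(r["mask"])[:,::-1].astype(np.float32)))
    if n=="top":
        c=cv2.resize(im[135:225,215:325,::-1],None,fx=7,fy=6.6,interpolation=cv2.INTER_CUBIC)
        c=cv2.resize(im[135:220,215:325,::-1],None,fx=7,fy=7,interpolation=cv2.INTER_CUBIC)
        cv2.imwrite("pics/crop.png",cv2.convertScaleAbs(c,alpha=1.5))
s=sense();print(s["eef_pos"],s["ee_rot"],s["force"],s["time_s"],s["grip_width"])
E
```

```text
strip_mid 0.61 [279.3 190. ] [574. -13.  62.]
door_edge 0.6 [275.8 184.1] [593.  -1.  62.]
scope 0.89 [274.4 177.9] [628.   5.   0.]
release_button it knows: board_holder, door_edge, flux_jar, scope, screw_tray, screwdriver, solder_reel, spare_pack, strip_mid, teal_lid, tweezers
0.57 ((270.44805908203125, 180.3819580078125), (55.45906066894531, 87.3900375366211), 72.59729766845703)
strip_mid 0.56 [287.6 227.4] [562.   7.  62.]
door_edge 0.64 [290.3 236.9] [595.  11.  62.]
scope 0.76 [292.9 253.4] [610.  18.   0.]
release_button it knows: board_holder, door_edge, flux_jar, scope, screw_tray, screwdriver, solder_reel, spare_pack, strip_mid, teal_lid, tweezers
0.86 ((294.016845703125, 248.15109252929688), (63.24687194824219, 101.19500732421875), 69.01509857177734)
[226.36686942 473.70099764 248.27890795] [-4.39397040e-06  2.21039049e-01  9.75264958e-01  4.64597900e-07] [-1.19218319  0.07163221 -0.50962041] 0.65 0.9994818686097974
```

View pics/crop.png

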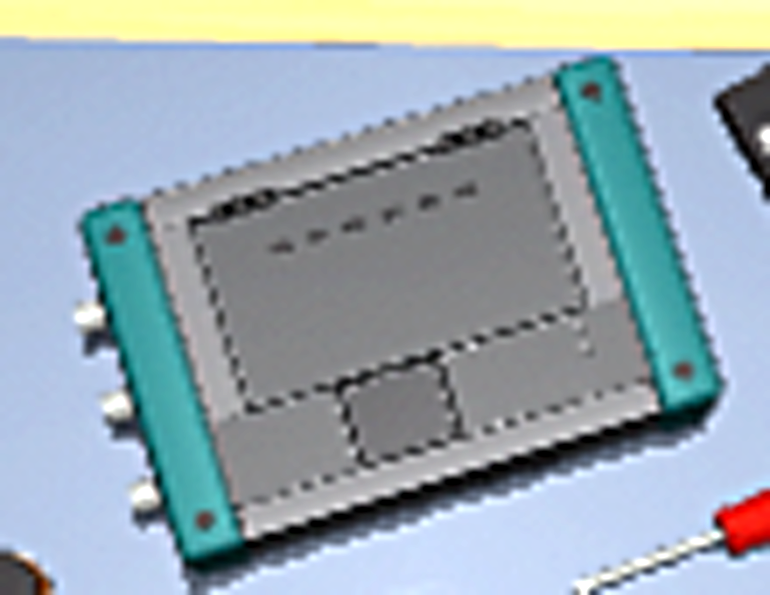

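The crop shows the button as a darker square in a black gap, centred at crop (402,411), which is top pixel about (272,193). It's slightly toward the +y end of the strip. The door edge line runs from (255,410) to (585,310).

```bash
python3 - <<'E'
from h import *
f=lambda x,y:((x+.5)/7-.5+215,(y+.5)/7-.5+135)
t=ray("top",f(402,411),60);print("top",t,"scene",ray("scene",(291,229),60))
d=ray("top",f(255,410),62)-ray("top",f(585,310),62);print("door edge dir",d,np.degrees(np.arctan2(d[1],d[0])), np.linalg.norm(d))
m=ray("top",f(120,215),64)-ray("top",f(590,72),64)
for q in[(85,212),(190,565),(615,60),(722,385)]: print(ray("top",f(*q),64))
s=sense();w=s["ee_rot"];print(Rot.from_quat([w[1],w[2],w[3],w[0]]).as_matrix().round(3))
E
```

```text
top [563.36067104  10.50173969  60.        ] scene [566.74106003  15.7643748   60.        ]
door edge dir [-49.87852865 151.88909058   0.        ] 108.17955069648309 159.86920734743424
[654.08934125 159.72018171  64.        ]
[489.42761959 105.85903019  64.        ]
[731.96106839 -86.34329504  64.        ]
[ 577.4345446  -137.24677101   64.        ]
[[-0.902  0.431 -0.   ]
 [ 0.431  0.902  0.   ]
 [ 0.    -0.    -1.   ]]
```

Emit:
{"api": "step_arm", "payload": {
  "commands": "0 -12 -7 0 0 0 -0.2; 0 -25 -13.5 0 0 0 -0.4; 0 -38 -20 0 0 0 -0.6; 0 -50.4 -27 0 0 0 -0.76; 0 -50.4 -27 0 0 0 -0.76; 0 -50.4 -27 0 0 0 -0.76; 0 -50.4 -27 0 0 0 -0.76; 0 -50.4 -27 0 0 0 -0.76; 0 -50.4 -27 0 0 0 -0.76; 0 -50.4 -27 0 0 0 -0.76; 0 -50.4 -27 0 0 0 -0.76; 0 -50.4 -27 0 0 0 -0.76; 0 -50.4 -27 0 0 0 -0.76; 0 -50.4 -27 0 0 0 -0.76; 0 -50.4 -27 0 0 0 -0.76; 0 -50.4 -27 0 0 0 -0.76; 0 -50.4 -27 0 0 0 -0.76; 0 -50.4 -27 10 0 0 -0.76; 0 -50.4 -27 10 0 0 -0.76; 0 -50.4 -27 10 0 0 -0.76",
  "newtons": 20
}}

```text
time_s: 2.32
eef_pos: [562.0, 14.3, 143.7]
ee_rot: [-0.003, -0.157, 0.988, 0.001]
force: [0.4, 0.6, -0.7]
grip_width: 0.0
grip_force: 0.0
```

```bash
python3 - <<'E'
from h import *
im=capture("scene")
c=cv2.resize(im[160:290,220:370,::-1],None,fx=4.6,fy=4.6,interpolation=cv2.INTER_CUBIC)
cv2.imwrite("pics/s2.png",cv2.convertScaleAbs(c,alpha=1.4))
s=sense();print(s["eef_pos"],s["force"],s["time_s"]);w=s["ee_rot"];print(Rot.from_quat([w[1],w[2],w[3],w[0]]).as_matrix().round(3))
m=camera_model("scene");w=m["rotation"];R=Rot.from_quat([w[1],w[2],w[3],w[0]]).as_matrix()
p=s["eef_pos"]+np.array([0,0,-17.]);
for p in (p,np.array([565,12,60.])):
  v=np.array(m["mtx"])@(R.T@(p-m["eye"]));v=v/v[2];print(v,(v[0]-220)*4.6,(v[1]-160)*4.6)
E
```

```text
[561.53801442  14.34877831 142.40284973] [-1.56983456  0.66234362 -3.83780038] 2.3667
[[-0.951 -0.31  -0.009]
 [-0.31   0.951  0.002]
 [ 0.008  0.005 -1.   ]]
[290.63785596 213.42141463   1.        ] 324.9341374210317 245.7385073162695
[289.61586679 228.59085991   1.        ] 320.2329872195061 315.5179555757781
```

View pics/s2.png

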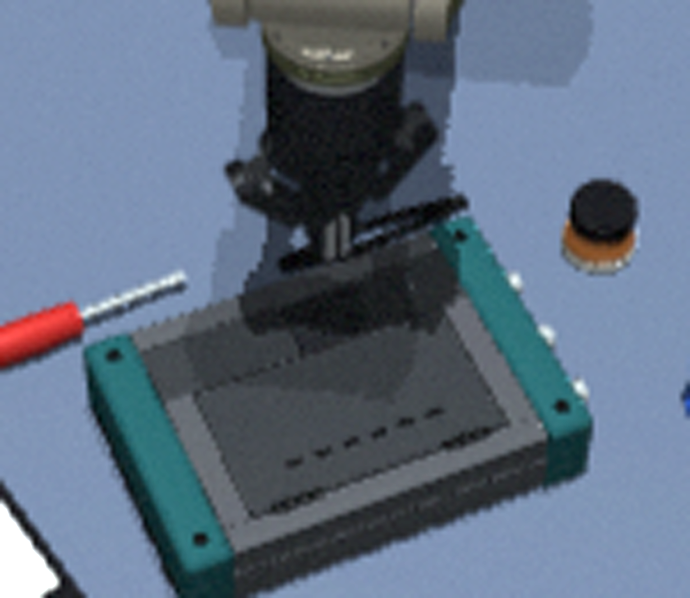

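Emit:
{"api": "step_arm", "payload": {
  "commands": "0 0 -0.2 3 0 0 0; 0 0 -0.2 5.5 0 0 0; 0 0 -0.2 5.5 0 0 0; 0 0 -0.2 5.5 0 0 0; 0 0 -0.2 5.5 0 0 0; 0 0 -0.2 5.5 0 0 0; 0 0 -0.2 5.5 0 0 0; 0 0 -0.2 5.5 0 0 0; 0 0 -0.2 5.5 0 0 0; 0 0 -0.2 5.5 0 0 0"
}}

```text
time_s: 3.2
eef_pos: [565.4, 10.8, 93.6]
ee_rot: [0.0, -0.156, 0.988, -0.0]
force: [0.2, 0.2, -0.0]
grip_width: -0.003
grip_force: 0.0
```

```bash
python3 - <<'E'
from h import *
for n,(r,c) in dict(scene=(170,235),top=(140,215)).items():
    im=capture(n)
    k=cv2.resize(im[r:r+85,c:c+110,::-1],None,fx=7,fy=7,interpolation=cv2.INTER_CUBIC)
    cv2.imwrite(f"pics/{n}3.png",cv2.convertScaleAbs(k,alpha=1.7))
print(sense()["force"],sense()["eef_pos"])
E
```

```text
[ 0.25042463  0.03035374 -0.67840491] [565.35266247  10.85719437  93.40239232]
```

View pics/scene3.png

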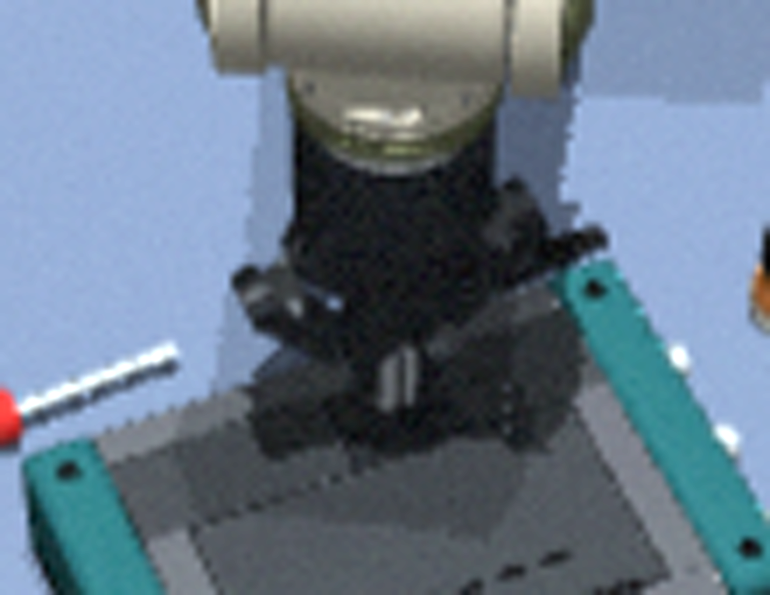

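Emit:
{"api": "step_arm", "payload": {
  "commands": "0 0 0 0.4 0 0 0; 0 0 0 0.8 0 0 0; 0 0 0 1.1 0 0 0; 0 0 0 1.25 0 0 0; 0 0 0 1.35 0 0 0; 0 0 0 1.4 0 0 0; 0 0 0 1.45 0 0 0; 0 0 0 1.5 0 0 0; 0 0 0 1.5 0 0 0; 0 0 0 1.5 0 0 0; 0 0 0 1.5 0 0 0"
}}

```text
time_s: 4.22
eef_pos: [565.4, 10.8, 78.4]
ee_rot: [0.0, -0.156, 0.988, -0.0]
force: [0.7, 0.1, 0.0]
grip_width: -0.002
grip_force: 0.0
```

Tip is at 61.4 mm, below the strip level, with no contact, so it's inside the well. Next I press gently in small steps.

Emit:
{"api": "step_arm", "payload": {
  "commands": "0 0 0 0.05 0 0 0; 0 0 0 0.1 0 0 0; 0 0 0 0.15 0 0 0; 0 0 0 0.2 0 0 0; 0 0 0 0.25 0 0 0; 0 0 0 0.3 0 0 0; 0 0 0 0.3 0 0 0; 0 0 0 0.3 0 0 0"
}}

```text
time_s: 4.88
eef_pos: [565.4, 10.8, 75.4]
ee_rot: [0.0, -0.156, 0.988, -0.0]
force: [-0.8, -0.3, 2.7]
grip_width: 0.003
grip_force: 1.5
```

Springy contact at 2.7 N, with about 1.6 mm of travel. I'll press on another 2.8 mm.

Emit:
{"api": "step_arm", "payload": {
  "commands": "0 0 0 0.05 0 0 0; 0 0 0 0.1 0 0 0; 0 0 0 0.15 0 0 0; 0 0 0 0.2 0 0 0; 0 0 0 0.25 0 0 0; 0 0 0 0.28 0 0 0; 0 0 0 0.28 0 0 0; 0 0 0 0.28 0 0 0; 0 0 0 0.28 0 0 0"
}}

```text
time_s: 5.63
eef_pos: [565.4, 10.8, 72.6]
ee_rot: [0.0, -0.156, 0.988, -0.0]
force: [-1.4, 0.3, 4.2]
grip_width: -0.0
grip_force: 2.2
```

```bash
python3 - <<'E'
from h import *
im=capture("scene");r,c=170,235
k=cv2.resize(im[r:r+85,c:c+110,::-1],None,fx=7,fy=7,interpolation=cv2.INTER_CUBIC)
cv2.imwrite("pics/s4.png",cv2.convertScaleAbs(k,alpha=1.7))
print(sense()["force"],sense()["eef_pos"])
E
```

```text
[-0.74992684  0.27615595  4.36572742] [565.37098964  10.84260935  72.58148215]
```

View pics/s4.png

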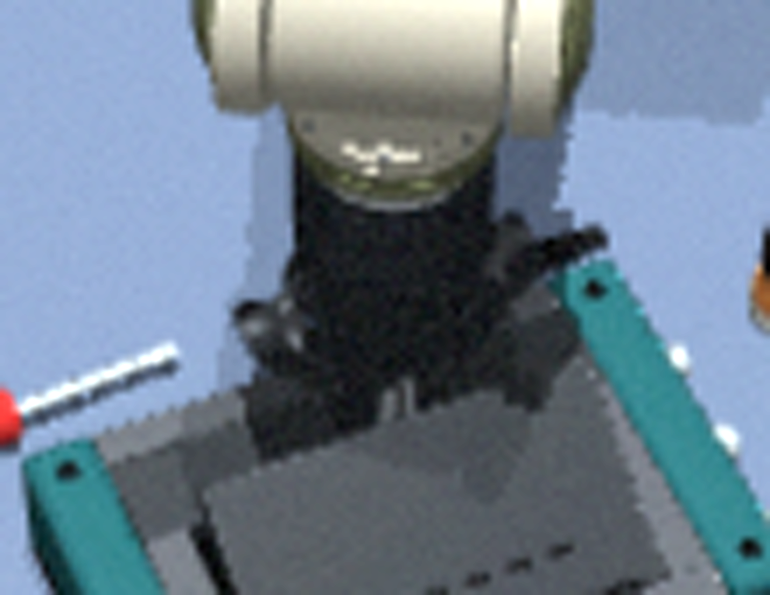

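The door is freed and rising: its edge has lifted off the strip line. I'll let it settle, then go up and away on the strip side.

Emit:
{"api": "step_arm", "payload": {
  "commands": "0 0 0 0 0 0 0; 0 0 0 0 0 0 0; 0 0 0 0 0 0 0; 0 0 0 0 0 0 0; 0 0 0 0 0 0 0; 0 0 0 0 0 0 0; 0 0 0 0 0 0 0; 0 0 0 0 0 0 0; 0 0 0 0 0 0 0; 0 0 0 0 0 0 0; 0 0 0 -0.5 0 0 0; 0 0 0 -1 0 0 0; 0 1 0 -2 0 0 0; 0 3 0 -4 0 0 0; 0 5 0 -7 0 0 0; 0 8 0 -10 0 0 0; 0 10 0 -12 0 0 0; 0 14 0 -14 0 0 0; 0 14 0 -14 0 0 0; 0 14 0 -14 0 0 0"
}}

```text
time_s: 7.35
eef_pos: [431.5, -32.8, 213.8]
ee_rot: [0.001, -0.156, 0.988, -0.001]
force: [0.8, 0.0, -0.4]
grip_width: 0.003
grip_force: 0.0
```

Emit:
{"api": "step_arm", "payload": {
  "commands": "0 4 0 -3 0 0 0; 0 8 0 -5 0 0 0; 0 8 0 -5 0 0 0; 0 8 0 -5 0 0 0; 0 8 0 -5 0 0 0; 0 8 0 -5 0 0 0; 0 8 0 -5 0 0 0; 0 8 0 -5 0 0 0; 0 8 0 -5 0 0 0; 0 8 0 -5 0 0 0; 0 8 0 -5 0 0 0; 0 8 0 -5 0 0 0"
}}

```text
time_s: 8.35
eef_pos: [356.2, -57.1, 262.4]
ee_rot: [-0.0, -0.157, 0.988, 0.0]
force: [-0.0, -0.3, -0.0]
grip_width: -0.003
grip_force: 0.0
```

```bash
python3 - <<'E'
from h import *
im=capture("scene");r,c=150,190
k=cv2.resize(im[r:r+145,c:c+190,::-1],None,fx=4,fy=4,interpolation=cv2.INTER_CUBIC)
cv2.imwrite("pics/s5.png",cv2.convertScaleAbs(k,alpha=1.5))
s=sense();print(s["force"],s["eef_pos"],s["time_s"],abs(s["dq"]).max())
E
```

```text
[ 0.7438803  -0.76037624 -0.01424059] [356.12024712 -57.12176321 262.47829321] 8.4 0.002077936836442477
```

View pics/s5.png

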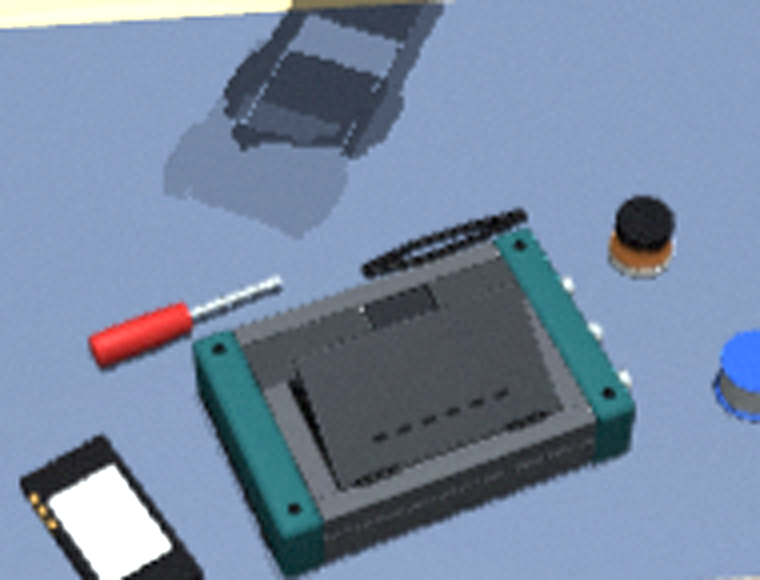

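The door stands raised, the button is visible at (402,307), and the arm is clear. I'll check the door angle by projecting the corner from both models.

```bash
python3 - <<'E'
from h import *
m=camera_model("scene");w=m["rotation"];R=Rot.from_quat([w[1],w[2],w[3],w[0]]).as_matrix()
ex=np.array([.951,.31,0]);ey=np.array([-.31,.951,0])
c0=ray("scene",(190+341/4,150+488/4),62)  # hinge-side -y corner
for a in(0,.2,.4,.6,.8):
    p=c0-ex*92*np.cos(a)+np.array([0,0,92*np.sin(a)])
    v=np.array(m["mtx"])@(R.T@(p-m["eye"]));v/=v[2];print(a,(v[0]-190)*4,(v[1]-150)*4)
E
```

```text
0 290.22253698868644 382.0925539547246
0.2 290.4579047036257 369.02164279275075
0.4 292.6853860212118 360.3349230387397
0.6 296.8898420009664 356.5181702031541
0.8 302.9781434031022 357.9041571737505
```

The corner, seen at (297,360), fits about 0.6 rad and is well clear of shut (290,382).

```bash
python3 -c "
from rig import *
print(finish_job())"
```

```text
the job is handed in; nothing more can be done
None
```

The release button was found and pressed, the battery door sprang up and stands ajar at about 0.6 rad (estimated from the camera image), and the arm is clear; the job is handed in, but no verdict was returned.

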